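# Put the lids back on the kitchen canisters

## Robot

A 6-joint arm with a two-finger parallel gripper is mounted at the origin on the work surface. World frame = base frame: x ahead of the robot, y to its left, z up, the work surface at z = 0. Lengths are in m, angles in rad, forces in N, time in s.
With the tool pointing down it reaches from about 0.15 to 0.775 m from the base axis. Payload 6.1 kg.
Tool frame: the origin (TCP) lies on the front face of the gripper's body, between the roots of the fingers; the fingertips stand 73 mm ahead of it and the grasp point (between the pads) lies 54 mm ahead of it; z points along the fingers, y is the direction in which the jaws open and shut (so a half turn about z gives the same grasp; the last joint's range is limited). The gripper opens to 85 mm and grips with 20 to 120 N. Pads are 22 mm wide; open, the fingers measure 114 mm over their backs; the gripper's body (76 mm by 85 mm) begins 54 mm behind the grasp point. The pads swing forward as they close: fully open they stand 13 mm farther back than shut.
Start: joints at [-1.145, 0.126, -0.04, 1.405, 0, 1.571], TCP at [0.217, -0.478, 0.304] pointing down, gripper open.
Joint ranges: [-2.72, 2.72], [-0.95, 1.95], [-1.27, 1.35], [-1.78, 2.02], [-1.46, 1.47], [-3.14, 3.14]. Speed limits (rad/s): [2.39, 2.39, 3.01, 3.14, 3.14, 3.14].

## Interface

Orientations are given as [roll, pitch, yaw] about the fixed x, y, z axes, in that order (R = Rz(yaw) Ry(pitch) Rx(roll)).
In Python, from plant import * gives the robot as it stands.
- The arm moves only by the tool move_arm, never from a script. Its argument "motion" is a list of rows, each a list of 7 numbers: the opening, from -1 (shut) to 1 (fully open), then the shift along the tool's x, y, z in m, then the turn, a rotation vector about the tool's x, y, z in rad. A call has exactly 5 rows; each row shifts and turns the commanded pose from where the row before left it, along the tool's axes as they then stand; what a row does not reach is not made up. A row lasts 1/10 s, in which the tool goes at most 50 mm and 8.59 degrees, less where a joint would pass 70% of its speed; a pose out of reach is approached as far as the arm can. A call is refused whole if a number of a shift passes 0.05 or a number of a turn 0.15, either way. A call with a gripper value outside its range is refused whole. The fingers move at their own pace and stop on an object; the grip force is fixed at half the most. Time passes only in rows, so rows that do not move let the fingers close, or fill a call up. It gives the time, the measured TCP pose, the force and the opening at its end, in the units of the state.
- read_state(): the state, without advancing time (a new reading comes with each control period).
- read_camera(name): name is "scene" or "side" or "wrist"; returns (picture, depth): 384x512x3 uint8, red, green, blue; 384x512 float32, m along the optical axis (not along the pixel's ray), 0 where there is no reading.
- camera_params(name): a dict with "mtx" (3x3 intrinsics, pixels), "D" ([k1, k2, p1, p2, k3] as OpenCV has them; the pictures are not rectified), "view" (4x4, takes a point from world to camera coordinates); the wrist camera has in their place "T_tool_cam" (4x4, takes a point from camera to tool coordinates, whose origin is the TCP and whose axes are the flange's). Camera axes: x right, y down, z forward; pixel columns grow to the right and rows downward; lengths in m; the calibration is good to about 2 mm. A picture is of the moment at which its call begins: read the wrist's pose just before it. camera_params takes no time and is no camera call.
- close_job(): hands the job in, once; it reports no verdict.
The state is a dict: "clock": time; "joints": joint angles; "dq": joint speeds; "effort": joint torques, N m; "ee_pos": TCP position; "tcp_rot": TCP orientation; "contact_force": force on the tool from outside, world axes, zero at the start; "moment": the same for the moment, N m; "width": opening from 0.0 (shut) to 1.0 (fully open).
Only numpy, scipy, OpenCV 4.12 (cv2) and the standard library are available. Lean on these libraries where they do the work, as an engineer would, in place of code of your own. Each camera call takes 0.05 s, during which the arm holds its last target.

## Task

Pick the four wooden lids out from among the crockery on the worktop and put each on the stoneware canister it belongs to by shape and size, fully down so that its plug is in the mouth, lying level, with the square and oblong lids lined up with their canisters. Lower the lids into place rather than dropping them, leave the canisters standing where they are, and do not shift or knock over the cup or the salt shaker.

Things in the scene. Friction and masses are not known exactly. Their poses are not given: they have to be found in the camera images.
- large_round_canister: Grey-green stoneware storage canister without its lid, open at the top, the large round one, 108 mm outer diameter; walls and floor 6 mm thick, 66 mm tall, mouth 96 mm in diameter. Stands upright and loose on the worktop, 0.65 kg. Origin: centre of its underside, on the worktop; z up. With its lid properly on, the lid's origin is 56 mm above this origin.
- small_round_canister: Grey-green stoneware storage canister without its lid, open at the top, the small round one, 76 mm outer diameter; walls and floor 6 mm thick, 70 mm tall, mouth 64 mm in diameter. Stands upright and loose on the worktop, 0.45 kg. Origin: centre of its underside, on the worktop; z up. With its lid properly on, the lid's origin is 60 mm above this origin.
- square_canister: Grey-green stoneware storage canister without its lid, open at the top, the square one, 84 x 84 mm outside; walls and floor 6 mm thick, 60 mm tall, mouth 72 x 72 mm. Stands upright and loose on the worktop, 0.6 kg. Origin: centre of its underside, on the worktop; z up, x and y square to its walls. With its lid properly on, the lid's origin is 50 mm above this origin.
- oblong_canister: Grey-green stoneware storage canister without its lid, open at the top, the oblong one, 104 mm along x and 70 mm along y outside; walls and floor 6 mm thick, 50 mm tall, mouth 92 x 58 mm. Stands upright and loose on the worktop, 0.6 kg. Origin: centre of its underside, on the worktop; z up, x along its long side. With its lid properly on, the lid's origin is 40 mm above this origin.
- large_round_lid: Brown wooden lid, the large round one, lying grip up. From below: plug 80 mm in diameter, 10 mm deep (8 mm play all round in its canister's mouth); plate 114 mm in diameter, 8 mm thick, rests on the rim; pale central grip, a round knob 22 mm in diameter, from 18 to 46 mm above the origin. Origin: centre of the plug's underside; z up. About 110 g.
- small_round_lid: Brown wooden lid, the small round one, lying grip up. From below: plug 48 mm in diameter, 10 mm deep (8 mm play all round in its canister's mouth); plate 82 mm in diameter, 8 mm thick, rests on the rim; pale central grip, a round knob 22 mm in diameter, from 18 to 46 mm above the origin. Origin: centre of the plug's underside; z up. About 60 g.
- square_lid: Brown wooden lid, the square one, lying grip up. From below: plug 56 x 56 mm, 10 mm deep (8 mm play all round in its canister's mouth); plate 89 x 89 mm, 8 mm thick, rests on the rim; pale central grip, a bar 46 mm (x) by 14 mm (y), from 18 to 46 mm above the origin. Origin: centre of the plug's underside; z up, x and y square to its edges. About 90 g; fits in any quarter turn.
- oblong_lid: Brown wooden lid, the oblong one, lying grip up. From below: plug 76 x 42 mm, 10 mm deep (8 mm play all round in its canister's mouth); plate 109 x 75 mm (x by y), 8 mm thick, rests on the rim; pale central grip, a bar 46 mm (x) by 14 mm (y), from 18 to 46 mm above the origin. Origin: centre of the plug's underside; z up, x along its long side. About 90 g; fits either way round.
- cup: Small white espresso cup without a handle, 56 mm wide at the rim, 50 mm tall, standing among the canisters; not to be moved. Origin: centre of its underside, z up.
- shaker: Glass salt shaker with a steel top, 40 mm wide at the foot, 66 mm tall, standing among the canisters; not to be moved. Origin: centre of its underside, z up.
Mind the look-alikes: they are no part of the job. What is shaped like the large_round_lid but red is not meant.

How it is judged:
At the end, for the whole second after the job is handed in: Each lid is at rest on its own canister: centred within 12 mm, within 3 mm of its seated height, level within 0.06 rad, square and oblong lids aligned within 0.2 rad. Canisters stand upright within 30 mm of their starts, and so do cup and shaker (horizontal distance between large_round_lid and large_round_canister below 0.012 m and z of large_round_lid in the frame of large_round_canister between 0.053 and 0.059 m and angle between each of large_round_lid, large_round_canister, small_round_lid, small_round_canister, square_lid, square_canister, oblong_lid, oblong_canister's own z axis and vertical below 0.06 rad and height (world z) of each of large_round_canister, small_round_canister, square_canister, oblong_canister below 0.005 m and linear speed of each of large_round_lid, large_round_canister, small_round_lid, small_round_canister, square_lid, square_canister, oblong_lid, oblong_canister below 0.02 m/s and distance of each of large_round_canister, small_round_canister, square_canister, oblong_canister from where it was at the start of the episode below 0.03 m and horizontal distance between small_round_lid and small_round_canister below 0.012 m and z of small_round_lid in the frame of small_round_canister between 0.057 and 0.063 m and horizontal distance between square_lid and square_canister below 0.012 m and z of square_lid in the frame of square_canister between 0.047 and 0.053 m and (angle between the x axis of square_lid and the x axis of square_canister, either way round below 0.2 rad or angle between the x axis of square_lid and the y axis of square_canister, either way round below 0.2 rad) and horizontal distance between oblong_lid and oblong_canister below 0.012 m and z of oblong_lid in the frame of oblong_canister between 0.037 and 0.043 m and angle between the x axis of oblong_lid and the x axis of oblong_canister, either way round below 0.2 rad and not (distance of any of cup, shaker from where it was at the start of the episode above 0.03 m or angle between any of cup, shaker's own z axis and vertical above 0.5 rad)); the robot touches nothing.
It fails at once if a lid is dropped (moves faster than 0.6 m/s, as after a fall of some 20 mm, while the fingers do not hold it) ((contact force between the fingers and large_round_lid below 0.05 N and linear speed of large_round_lid above 0.6 m/s) or (contact force between the fingers and small_round_lid below 0.05 N and linear speed of small_round_lid above 0.6 m/s) or (contact force between the fingers and square_lid below 0.05 N and linear speed of square_lid above 0.6 m/s) or (contact force between the fingers and oblong_lid below 0.05 N and linear speed of oblong_lid above 0.6 m/s)).
It fails at once if a canister is moved more than 30 mm from where it stood (distance of any of large_round_canister, small_round_canister, square_canister, oblong_canister from where it was at the start of the episode above 0.03 m).
It fails at once if the cup or the salt shaker is moved more than 30 mm or tipped more than 0.5 rad (distance of any of cup, shaker from where it was at the start of the episode above 0.03 m or angle between any of cup, shaker's own z axis and vertical above 0.5 rad).
It also fails if it takes over 109 s, if anything falls off the work surface, if the arm or the gripper's body presses on something with over 40 N, if the wrist force passes 120 N, or if a joint passes its speed limit or range.

## Working session

There is one attempt and no reset: what is moved stays moved. The work goes in short steps, Python scripts to look and compute and a tool call to move; the robot and the scene stay as the last step left them, time stands still between calls to the robot, and variables do not carry over. Pictures are saved under pics/ and viewed, and the job is handed in when it is done.

Besides the shell and the picture viewer there is one more tool, called after "Emit:" as name([rows], argument=value, ...), one row to a line, values as JSON. move_arm: Moves the arm, as the interface text tells. Its arguments: {"type":"object","properties":{"motion":{"type":"array","items":{"type":"array","items":{"type":"number"}}}},"required":["motion"]}

```bash
ls; mkdir -p pics; python3 - <<'E'
from plant import *
import cv2, numpy as np, pickle
np.set_printoptions(precision=4,suppress=True)
s=read_state();print(s)
d={}
for n in ["scene","side","wrist"]:
    s=read_state();im,dp=read_camera(n);p=camera_params(n);d[n]=(s,im,dp,p)
    cv2.imwrite(f"pics/{n}0.png",im[:,:,::-1]);print(n,p)
pickle.dump(d,open("obs0.pkl","wb"))
E
```

```text
pics
{'clock': 0.0, 'joints': array([-1.145 ,  0.1264, -0.0406,  1.4054, -0.    ,  1.5708]), 'dq': array([-0.0006, -0.0007,  0.0009, -0.0003,  0.0017, -0.001 ]), 'effort': array([  0.002 , -43.5913,  35.2924,   0.0173,   0.    ,   0.    ]), 'ee_pos': array([ 0.2167, -0.4778,  0.3031]), 'tcp_rot': array([-3.14  ,  0.    ,  0.4258]), 'contact_force': array([-0.3743,  0.7847, -0.3394]), 'moment': array([-0.0031,  0.0222,  0.0089]), 'width': 0.9995028156283127}
scene {'mtx': array([[411.4538,   0.    , 261.7694],
       [  0.    , 411.4538, 188.3713],
       [  0.    ,   0.    ,   1.    ]]), 'D': array([-0.1301,  0.    ,  0.    ,  0.    ,  0.    ]), 'view': array([[-0.8605,  0.5092, -0.0173,  0.435 ],
       [ 0.3847,  0.6271, -0.6773, -0.2125],
       [-0.334 , -0.5895, -0.7355,  1.4524],
       [ 0.    ,  0.    ,  0.    ,  1.    ]])}
side {'mtx': array([[350.4308,   0.    , 256.728 ],
       [  0.    , 350.4308, 190.6101],
       [  0.    ,   0.    ,   1.    ]]), 'D': array([0.033, 0.   , 0.   , 0.   , 0.   ]), 'view': array([[ 0.991 , -0.1336,  0.0097, -0.5468],
       [-0.0876, -0.7016, -0.7072,  0.1168],
       [ 0.1013,  0.7   , -0.707 ,  0.9838],
       [ 0.    ,  0.    ,  0.    ,  1.    ]])}
wrist {'mtx': array([[292.5855,   0.    , 256.3464],
       [  0.    , 292.5855, 189.0352],
       [  0.    ,   0.    ,   1.    ]]), 'D': array([-0.0506,  0.    ,  0.    ,  0.    ,  0.    ]), 'T_tool_cam': array([[ 0.0006, -0.9511, -0.3087,  0.0783],
       [ 1.    ,  0.0004,  0.001 , -0.    ],
       [-0.0008, -0.3088,  0.9511, -0.0707],
       [ 0.    ,  0.    ,  0.    ,  1.    ]])}
```

View pics/scene0.png

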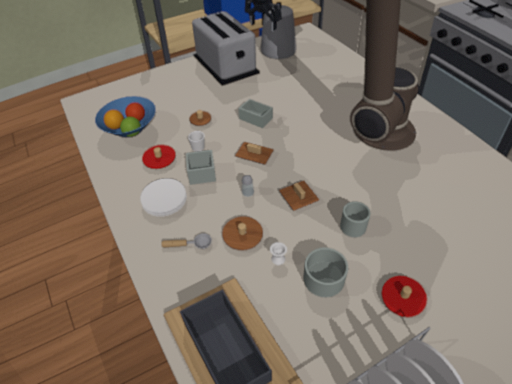

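View pics/side0.png

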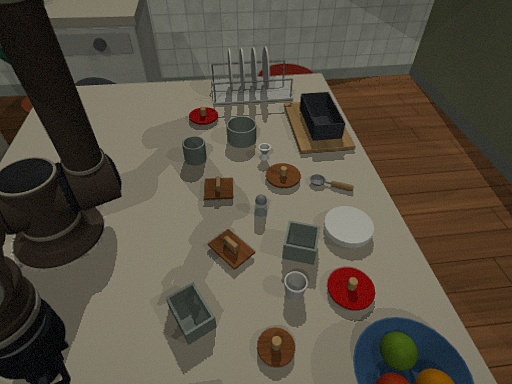

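View pics/wrist0.png

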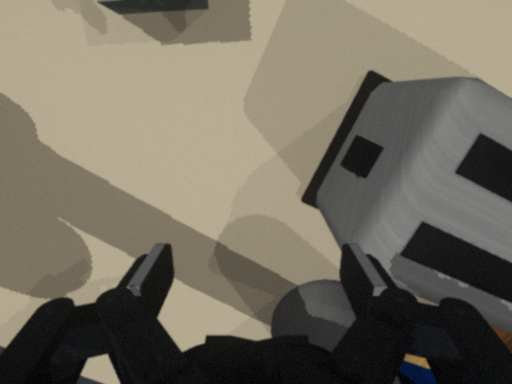

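The scene picture shows the brown round lids at (243,232) large and (200,118) small, and the bar-grip lids at (254,152) and (299,194). The canisters are at (325,272) large round, (355,219) small round, (200,167) square and (255,113) oblong. The red lids at (159,156) and (404,296) are look-alikes. Next I'll measure with colour masks and depth.

```bash
cat > h.py <<'E'
import numpy as np, cv2, pickle
from scipy.spatial.transform import Rotation as R
np.set_printoptions(precision=4,suppress=True)
def cam2world(n,s,p):
    if n!="wrist": return np.linalg.inv(p["view"])
    T=np.eye(4);T[:3,:3]=R.from_euler("xyz",s["tcp_rot"]).as_matrix();T[:3,3]=s["ee_pos"]
    return T@p["T_tool_cam"]
def cloud(n,s,im,dp,p):
    h,w=dp.shape
    uv=np.stack(np.meshgrid(np.arange(w),np.arange(h)),-1).reshape(-1,1,2).astype(np.float64)
    r=cv2.undistortPoints(uv,p["mtx"],p["D"]).reshape(h,w,2)
    P=np.dstack([r*dp[...,None],dp])
    T=cam2world(n,s,p)
    W=P@T[:3,:3].T+T[:3,3]; W[dp<=0]=np.nan
    return W
def rays(n,s,p,uv):
    uv=np.asarray(uv,float).reshape(-1,1,2)
    r=cv2.undistortPoints(uv,p["mtx"],p["D"]).reshape(-1,2)
    T=cam2world(n,s,p)
    d=np.c_[r,np.ones(len(r))]@T[:3,:3].T
    return T[:3,3],d
def onplane(n,s,p,uv,z):
    o,d=rays(n,s,p,uv); t=(z-o[2])/d[:,2]
    return o+d*t[:,None]
E
python3 - <<'E'
from h import *
d=pickle.load(open("obs0.pkl","rb"))
for n in ["scene","side"]:
    s,im,dp,p=d[n];W=cloud(n,s,im,dp,p)
    hsv=cv2.cvtColor(im,cv2.COLOR_RGB2HSV)
    flat=W[...,2][(abs(W[...,2])<.015)&(hsv[...,1]<80)&(abs(W[...,1])<.5)]
    print(n,"table z",np.median(flat))
    # lids: plate-top height band, sampled colours
    seeds={"scene":dict(LR=(243,240),SR=(200,122),OB=(245,155),SQ=(310,198),cLR=(325,255),cSR=(355,207),cSQ=(200,155),cOB=(256,107),cupA=(198,137),cupB=(278,248),shk=(247,180),redA=(159,160),redB=(404,302)),
     "side":dict(LR=(283,183),SR=(276,358),OB=(240,258),SQ=(208,195),cLR=(242,124),cSR=(195,143),cSQ=(302,228),cOB=(188,295),cupA=(296,283),cupB=(265,148),shk=(261,200))}[n]
    for k,(u,v) in seeds.items(): print(k,W[v,u],hsv[v,u])
E
```

```text
scene table z -0.000304179920564418
LR [0.6666 0.1726 0.0176] [ 12 153 113]
SR [ 0.549  -0.3629  0.0149] [ 13 157 117]
OB [ 0.4966 -0.1224  0.0164] [ 13 155 123]
SQ [0.4243 0.1432 0.0178] [ 12 163 103]
cLR [0.5141 0.3365 0.0356] [ 70  13 115]
cSR [0.3542 0.2589 0.05  ] [ 75  13 115]
cSQ [ 0.6334 -0.169   0.0465] [ 65  13 119]
cOB [ 0.3405 -0.3199  0.0261] [ 64  17 104]
cupA [ 0.5936 -0.2788  0.0247] [  0   3 166]
cupB [0.6047 0.2524 0.032 ] [  0   3 177]
shk [0.5667 0.0206 0.0634] [120   8 136]
redA [ 0.749  -0.2492  0.0181] [  0 220 137]
redB [0.4213 0.5419 0.0167] [  1 223 135]
side table z -0.0009582883798074926
LR [0.6489 0.1008 0.0187] [ 16 255  53]
SR [ 0.5361 -0.4153  0.0183] [ 17 188  57]
OB [ 0.4863 -0.16    0.0166] [ 15 184  93]
SQ [0.4125 0.0775 0.0182] [ 13 183  71]
cLR [0.5525 0.419  0.0326] [60  9 59]
cSR [0.3783 0.3142 0.0394] [49 32 63]
cSQ [ 0.6611 -0.103   0.0423] [24 21 61]
cOB [ 0.3534 -0.2456  0.0133] [80 18 43]
cupA [ 0.6161 -0.2464  0.0114] [25 16 97]
cupB [0.6161 0.266  0.0327] [50 16 96]
shk [ 0.563  -0.0033  0.0609] [100  11  72]
```

```bash
python3 - <<'E'
import cv2,numpy as np
a=cv2.imread("pics/scene0.png")[90:300,130:430];b=cv2.imread("pics/side0.png")[90:384,150:400]
cv2.imwrite("pics/crop_scene.png",cv2.resize(a,None,fx=2.6,fy=2.6,interpolation=cv2.INTER_CUBIC))
cv2.imwrite("pics/crop_side.png",cv2.resize(b,None,fx=2,fy=2,interpolation=cv2.INTER_CUBIC))
E
```

```text
(no output)
```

View pics/crop_scene.png

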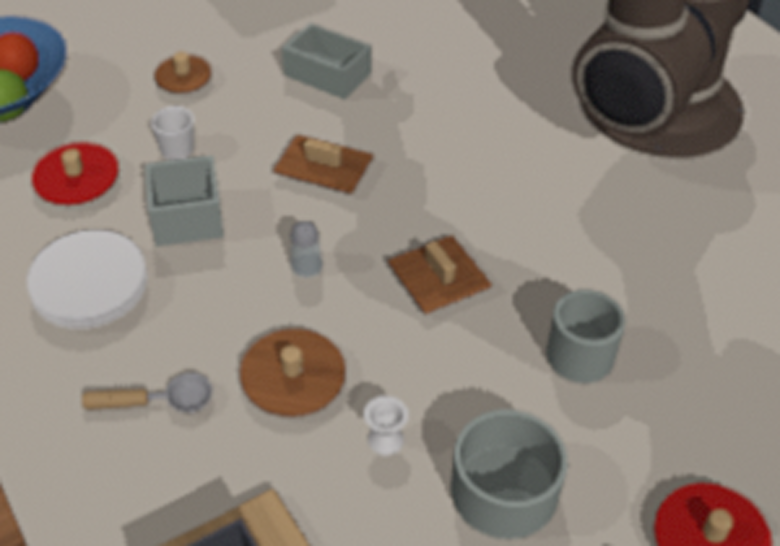

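View pics/crop_side.png

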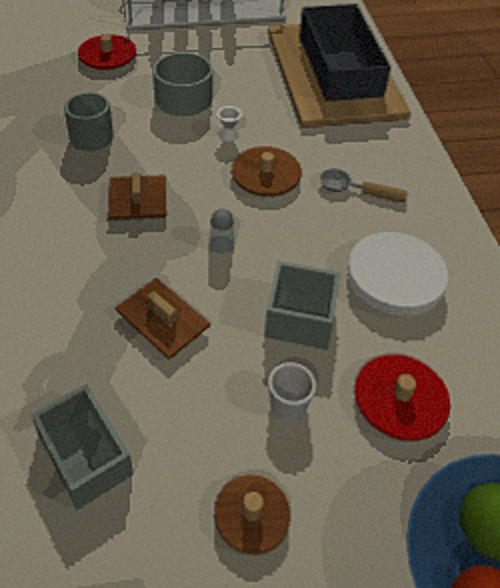

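```bash
cat > meas.py <<'E'
from h import *
def rect(q):
    (c,wh,a)=cv2.minAreaRect((q*1000).astype(np.float32)); return np.r_[c,wh,a]
d=pickle.load(open("obs0.pkl","rb"))
C={n:cloud(n,*d[n][:4]) for n in ["scene","side"]}
lids=dict(LR=(.652,.135),SR=(.544,-.388),OB=(.49,-.14),SQ=(.418,.11))
cans=dict(cLR=(.535,.375,.066),cSR=(.365,.29,.070),cSQ=(.65,-.14,.060),cOB=(.345,-.29,.050))
oth=dict(cupA=(.605,-.26,.05),cupB=(.61,.26,.05),shk=(.565,.008,.066))
for n in C:
    W=C[n];hsv=cv2.cvtColor(d[n][1],cv2.COLOR_RGB2HSV)
    for k,(x,y) in lids.items():
        near=np.hypot(W[...,0]-x,W[...,1]-y)<.1
        m=near&(hsv[...,1]>110)&(hsv[...,0]>5)&(hsv[...,0]<25)&(W[...,2]>.012)&(W[...,2]<.024)
        cc,lab,st,_=cv2.connectedComponentsWithStats(m.astype(np.uint8))
        L=1+st[1:,4].argmax(); q=W[lab==L][:,:2]
        (cx,cy),r=cv2.minEnclosingCircle((q*1000).astype(np.float32))
        g=W[near&(W[...,2]>.038)&(W[...,2]<.056)&(np.hypot(W[...,0]-cx/1e3,W[...,1]-cy/1e3)<.04)]
        print(n,k,len(q),"circ",np.round([cx,cy,r],1),"rect",rect(q).round(1),"grip",len(g),g.mean(0)*1000 if len(g) else '', rect(g[:,:2]).round(1) if len(g) else '')
    for k,(x,y,z) in {**cans,**oth}.items():
        near=np.hypot(W[...,0]-x,W[...,1]-y)<.085 if k in cans else np.hypot(W[...,0]-x,W[...,1]-y)<.05
        m=near&(W[...,2]>z-.006)&(W[...,2]<z+.006)&(hsv[...,1]<100)
        q=W[m][:,:2]
        if len(q)<3: print(k,"none");continue
        (cx,cy),r=cv2.minEnclosingCircle((q*1000).astype(np.float32))
        print(n,k,len(q),"circ",np.round([cx,cy,r],1),"rect",rect(q).round(1), 'zmax',np.nanpercentile(W[near][:,2],99.5))
E
python3 meas.py
```

```text
scene LR 940 circ [656.8 148.5  56.7] rect [656.8 148.6 110.2 105.6  59.9] grip 50 [656.4763 148.9452  44.1296] [655.8 148.3  18.4  21.6  15.8]
scene SR 181 circ [ 539.6 -383.    37.9] rect [ 540.8 -381.    68.7   73.    73.8] grip 24 [ 537.6927 -382.6274   44.1502] [ 537.1 -386.2   20.5   20.9   80.9]
scene OB 374 circ [ 464.7 -118.8   60.4] rect [ 466.3 -117.4   73.6  107.1   38.8] grip 60 [ 465.9711 -117.7882   43.5452] [ 465.6 -118.8   17.2   45.5   41.4]
scene SQ 538 circ [444.2 112.8  59.4] rect [445.7 112.8  91.4  87.9  88.4] grip 65 [446.4466 114.8363  44.4782] [445.8 114.   45.9  13.6  84.8]
scene cLR 343 circ [543.2 377.   54.8] rect [544.6 377.2 107.2 103.7  54. ] zmax 0.06858143833104224
scene cSR 187 circ [375.4 283.9  39. ] rect [375.  285.2  73.9  74.1  87.9] zmax 0.07150983157115032
scene cSQ 198 circ [ 649.9 -135.9   57.9] rect [ 649.3 -135.1   90.8   81.5   69. ] zmax 0.06184529559055396
scene cOB 182 circ [ 359.7 -292.1   61.5] rect [ 360.  -291.2   77.7  108.    27.5] zmax 0.053594059517400996
scene cupA 69 circ [ 605.8 -259.1   29.3] rect [ 606.7 -259.4   53.6   
[... 867 characters left out ...]
8 373.   54.3] rect [543.9 371.7 105.7 104.5  30.1] zmax 0.0661110626298052
side cSR 115 circ [375.5 280.2  39.1] rect [374.2 279.5  73.8  73.9  86.4] zmax 0.07042100453699397
side cSQ 303 circ [ 649.2 -137.4   58.3] rect [ 649.6 -138.6   88.4   83.8   68.8] zmax 0.06166217087507539
side cOB 459 circ [ 361.5 -294.1   61.4] rect [ 361.4 -294.5   70.3  106.5   26.3] zmax 0.050726682938714386
side cupA 149 circ [ 607.5 -261.7   28.1] rect [ 608.1 -261.8   54.5   54.2   79.3] zmax 0.05097457685930966
side cupB 20 circ [611.2 259.8  21.6] rect [612.2 259.2  36.9  39.3  62.2] zmax 0.04564496928162432
side shk 51 circ [562.6   4.5  13.3] rect [562.4   3.9  21.2  25.6  85.8] zmax 0.06594395955589806
```

LR is the large round, SR the small round, OB the oblong and SQ the square. The two fixed views disagree by about 4 mm in y. I'll fly the wrist camera over the scene to refine the positions before grasping.

Emit:
move_arm([
  [0,0.045,-0.0145,0,0,0,0],
  [0,0.045,-0.0145,0,0,0,0],
  [0,0.045,-0.0145,0,0,0,0],
  [0,0.045,-0.0145,0,0,0,0],
  [0,0.045,-0.0145,0,0,0,0],
])

```text
clock: 0.65
ee_pos: [0.3928, -0.3177, 0.3037]
tcp_rot: [-3.141, 0.0, 0.425]
contact_force: [1.2, -0.3, -0.3]
width: 0.5
```

Emit:
move_arm([
  [0,0.045,-0.0145,0,0,0,0],
  [0,0.04,-0.0145,0,0,0,0],
  [0,0.01,0,0,0,0,0],
  [0,0,0,0,0,0,0],
  [0,0,0,0,0,0,0],
])

```text
clock: 1.15
ee_pos: [0.4658, -0.2539, 0.3036]
tcp_rot: [-3.141, 0.001, 0.426]
contact_force: [0.2, -0.2, 0.3]
width: 0.503
```

```bash
cat > snap.py <<'E'
import sys
from plant import *
from h import *
tag=sys.argv[1]; cams=sys.argv[2:] or ["wrist"]
d={}
for n in cams:
    s=read_state();im,dp=read_camera(n);d[n]=(s,im,dp,camera_params(n)); cv2.imwrite(f"pics/{n}_{tag}.png",im[:,:,::-1])
pickle.dump(d,open(f"obs_{tag}.pkl","wb")); print(s["clock"],s["ee_pos"],s["tcp_rot"],s["width"],s["contact_force"],s["joints"])
E
python3 snap.py A
```

```text
1.15 [ 0.4658 -0.2539  0.3036] [-3.1412  0.0009  0.4256] 0.5030537449362502 [ 0.2001 -0.1971  0.3078] [-0.4988  0.137  -0.0273  1.4074 -0.0005  2.2171]
```

View pics/wrist_A.png

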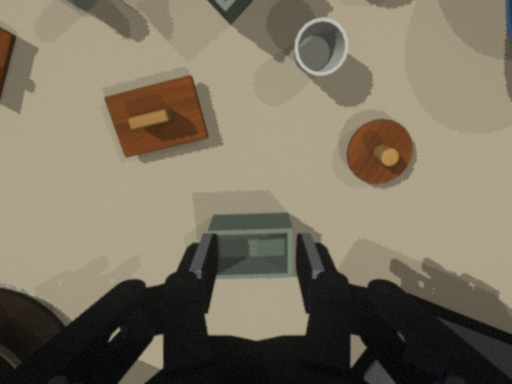

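Wrist view A is clear. It shows the oblong lid at (157,117), the small round lid at (380,152), the oblong canister at (253,246) and the cup at (321,47). On to the next spot.

Emit:
move_arm([
  [0,0.034,-0.031,0,0,0,0],
  [0,0.034,-0.031,0,0,0,0],
  [0,0.034,-0.031,0,0,0,0],
  [0,0.034,-0.031,0,0,0,0],
  [0,0.034,-0.031,0,0,0,0],
])

```text
clock: 1.7
ee_pos: [0.557, -0.0423, 0.3042]
tcp_rot: [3.141, -0.0, 0.423]
contact_force: [0.7, -0.2, 0.8]
width: 0.5
```

Emit:
move_arm([
  [0,0.03,-0.031,0,0,0,0],
  [0,0,0,0,0,0,0],
  [0,0,0,0,0,0,0],
  [0,0,0,0,0,0,0],
  [0,0,0,0,0,0,0],
])

```text
clock: 2.2
ee_pos: [0.5712, -0.0032, 0.3041]
tcp_rot: [3.141, -0.0, 0.423]
contact_force: [-0.6, -0.6, -0.5]
width: 0.502
```

```bash
python3 snap.py B
```

```text
2.2 [ 0.5712 -0.0032  0.3041] [ 3.1413 -0.0001  0.4232] 0.5019182476829834 [-0.6125 -0.5603 -0.4995] [-0.0056  0.2144  0.0669  1.4231 -0.0002  2.7128]
```

View pics/wrist_B.png

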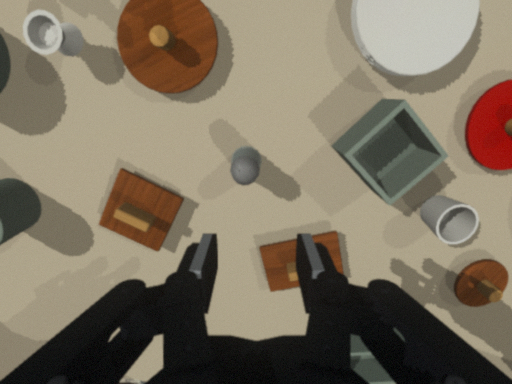

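Wrist view B shows the large round lid at (167,40), the square lid at (140,208), the square canister rim at (398,143) and the shaker at (245,165). Next I'll look at the round canisters.

Emit:
move_arm([
  [0,0,0,0,0,0,-0.15],
  [0,0,0,0,0,0,-0.15],
  [0,0,0,0,0,0,-0.15],
  [0,0.028,-0.039,0,0,0,0],
  [0,0.028,-0.039,0,0,0,0],
])

```text
clock: 2.75
ee_pos: [0.5475, 0.0903, 0.3039]
tcp_rot: [3.141, -0.0, 0.871]
contact_force: [0.7, 0.5, 0.2]
width: 0.502
```

Emit:
move_arm([
  [0,0.028,-0.039,0,0,0,0],
  [0,0.028,-0.039,0,0,0,0],
  [0,0.028,-0.039,0,0,0,0],
  [0,0.028,-0.039,0,0,0,0],
  [0,0,0,0,0,0,0],
])

```text
clock: 3.25
ee_pos: [0.4982, 0.2811, 0.3037]
tcp_rot: [-3.14, -0.001, 0.881]
contact_force: [0.0, -0.5, 0.4]
width: 0.502
```

```bash
python3 snap.py C0; cat > meas2.py <<'E'
from h import *
import sys
def rect(q):
    (c,wh,a)=cv2.minAreaRect((q*1000).astype(np.float32)); return np.r_[c,wh,a].round(1)
lids=dict(LR=(.656,.146),SR=(.5395,-.387),OB=(.465,-.121),SQ=(.445,.1105))
cans=dict(cLR=(.5435,.375,.066),cSR=(.375,.282,.070),cSQ=(.6495,-.137,.060),cOB=(.3605,-.293,.050))
for tag in sys.argv[1:]:
    d=pickle.load(open(f"obs_{tag}.pkl","rb"));n="wrist"
    s,im,dp,p=d[n];W=cloud(n,s,im,dp,p);hsv=cv2.cvtColor(im,cv2.COLOR_RGB2HSV)
    for k,(x,y) in lids.items():
        near=np.hypot(W[...,0]-x,W[...,1]-y)<.08
        m=near&(hsv[...,1]>100)&(hsv[...,0]>5)&(hsv[...,0]<25)&(W[...,2]>.012)&(W[...,2]<.024)
        cc,lab,st,_=cv2.connectedComponentsWithStats(m.astype(np.uint8))
        if cc<2: continue
        L=1+st[1:,4].argmax(); q=W[lab==L]
        if len(q)<200: continue
        cx,cy=q.mean(0)[:2]
        (cx,cy),r=cv2.minEnclosingCircle((q[:,:2]*1000).astype(np.float32))
        g=W[near&(W[...,2]>.040)&(W[...,2]<.052)&(np.hypot(W[...,0]-cx/1e3,W[...,1]-cy/1e3)<.04)]
        print(tag,k,len(q),"z%.4f"%np.median(q[:,2]),"circ",np.round([cx,cy,r],1),"rect",rect(q[:,:2]),"grip",len(g),(np.median(g,0)*1000).round(1) if len(g) else '', rect(g[:,:2]) if len(g) else '')
    for k,(x,y,z) in cans.items():
        near=np.hypot(W[...,0]-x,W[...,1]-y)<.075
        m=near&(W[...,2]>z-.003)&(W[...,2]<z+.004)&(hsv[...,1]<100)
        q=W[m][:,:2]
        if len(q)<100: continue
        (cx,cy),r=cv2.minEnclosingCircle((q*1000).astype(np.float32))
        print(tag,k,len(q),"circ",np.round([cx,cy,r],1),"rect",rect(q))
E
python3 meas2.py A B C0
```

```text
3.25 [0.4982 0.2811 0.3037] [-3.1404 -0.0009  0.8805] 0.502306968852658 [ 0.0139 -0.48    0.3917] [0.5131 0.2158 0.0677 1.4224 0.0014 2.7741]
A SR 2897 z0.0186 circ [ 538.7 -389.6   41.4] rect [ 539.  -389.1   81.6   80.    81.9] grip 290 [ 539.3 -387.7   46.3] [ 539.2 -389.1   20.7   20.3   25.2]
A OB 5115 z0.0185 circ [ 464.5 -123.4   64.3] rect [ 464.1 -123.3   75.2  108.1   37.3] grip 536 [ 465.3 -124.2   46. ] [ 464.5 -123.2   14.2   46.2   36.6]
A SQ 539 z0.0179 circ [449.3  73.1  37.9] rect [450.7  64.5  75.8  18.2   9. ] grip 0  
A cSQ 132 circ [ 603.8 -158.6    9.6] rect [ 599.9 -160.4    9.3   19.2   25. ]
A cOB 1056 circ [ 360.8 -294.2   62.7] rect [ 360.3 -294.5   72.1  103.8   26.7]
B LR 7300 z0.0187 circ [655.5 144.5  56.8] rect [648.6 141.5  96.7 112.5  23.2] grip 385 [655.4 143.3  46.5] [655.4 144.6  20.7  21.   87.5]
B SR 1613 z0.0182 circ [ 539.3 -388.2   41.6] rect [ 539.7 -387.2   79.2   80.1   71.8] grip 180 [ 540.5 -384.9   45.9] [ 540.  -389.1   19.7   21.4    7.6]
B OB 1378 z0.0180 circ [448.7 -99.7  44.9] rect [447.6 -99.7  75.8  52.   36.2] grip 96 [ 456.2 -
[... 332 characters left out ...]
84.7   69.3]
B cOB 196 circ [ 359.3 -293.2   51. ] rect [ 355.7 -291.2   99.8   33.9   61.1]
C0 LR 5487 z0.0189 circ [655.6 145.3  57.2] rect [655.3 144.9 112.1 112.9  51.7] grip 280 [654.3 147.   46.4] [654.8 145.9  20.5  20.8  76.7]
C0 OB 382 z0.0181 circ [ 436.8 -108.3   34.3] rect [ 421.2 -107.3   68.5   35.4   86.4] grip 0  
C0 SQ 1236 z0.0183 circ [430.1 111.5  51.8] rect [429.5 111.4  88.6  57.7  85.9] grip 26 [441.5 130.   44.7] [440.6 127.5  13.9   4.   63.8]
C0 cLR 2158 circ [543.3 373.8  54.2] rect [543.2 373.9 107.4 107.1   1.5]
C0 cSR 737 circ [373.5 281.9  38.3] rect [372.2 287.9  76.3  62.   10.8]
C0 cSQ 381 circ [ 621.  -126.7   44.5] rect [ 621.5 -126.7   86.7   25.3   69. ]
```

View pics/wrist_C0.png

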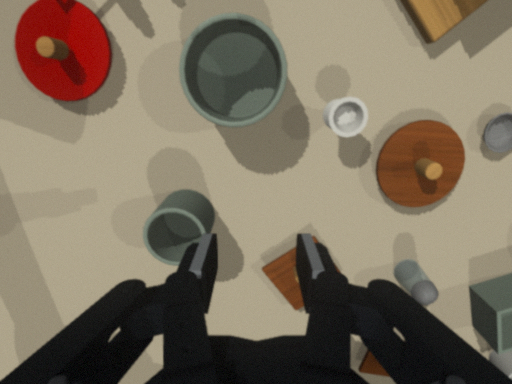

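Candidates for the large round lid: brown at wrist C0 (420,163), red at C0 (63,48), and another red at scene (159,156). The brown one (hue about 12, radius 57 mm) fits, and both the enlarged crop and C0 confirm it. Wrist and fixed views now agree within about 2 mm, so I'm going for this lid first.

Emit:
move_arm([
  [0,-0.001,0.042,0,0,0,0],
  [0,-0.001,0.042,0,0,0,0],
  [0,-0.001,0.042,0,0,0,0],
  [0,-0.001,0.042,0.02,0,0,0],
  [0,-0.001,0.04,0.03,0,0,0],
])

```text
clock: 3.8
ee_pos: [0.6583, 0.1367, 0.2557]
tcp_rot: [3.138, -0.003, 0.873]
contact_force: [1.1, 0.5, -0.8]
width: 0.502
```

Emit:
move_arm([
  [0,0,0,0.045,0,0,0],
  [0,0,0,0.045,0,0,0],
  [0,0,0,0.02,0,0,0],
  [0,0,0,0,0,0,0],
  [0,0,0,0,0,0,0],
])

```text
clock: 4.3
ee_pos: [0.6564, 0.1388, 0.1447]
tcp_rot: [3.141, -0.0, 0.874]
contact_force: [0.8, 0.1, 0.4]
width: 0.498
```

```bash
python3 snap.py D; cat > go.py <<'E'
# go.py x y z yawdeg : shift/turn needed in tool axes (turn about tool z happens first or last: shift given in CURRENT axes and in axes AFTER the turn)
import sys
from plant import *
from h import *
s=read_state();x,y,z,yd=map(float,sys.argv[1:5])
d=np.array([x,y,z])-s["ee_pos"];yaw=s["tcp_rot"][2];ty=np.radians(yd)
f=lambda a:np.array([np.cos(a)*d[0]+np.sin(a)*d[1],np.sin(a)*d[0]-np.cos(a)*d[1],-d[2]])
dt=(yaw-ty+np.pi)%(2*np.pi)-np.pi
print("clock",s["clock"],"pos",s["ee_pos"],"rot",s["tcp_rot"],"yawdeg",np.degrees(yaw).round(2),"w",s["width"]*85,"F",s["contact_force"])
print("now-axes",f(yaw),"after-turn axes",f(ty),"turn z",round(dt,4),"rows at .15:",abs(dt)/.15,"dist rows .045:",np.linalg.norm(d)/.045,"j6 end deg",np.degrees(np.arctan2(y,x)-ty+np.pi)%360)
E
python3 go.py .6553 .145 .094 50.45
```

```text
4.3 [0.6564 0.1388 0.1447] [ 3.1413 -0.      0.8737] 0.49844972708435736 [0.7603 0.0939 0.4347] [ 0.2084  0.4387  0.0243  1.1562 -0.0002  2.4762]
clock 4.35 pos [0.657  0.1393 0.1459] rot [ 3.14   -0.0018  0.8743] yawdeg 50.09 w 42.371117989477526 F [-0.1662  0.2593  0.4195]
now-axes [ 0.0033 -0.0049  0.0519] after-turn axes [ 0.0034 -0.0049  0.0519] turn z -0.0063 rows at .15: 0.041707973759382476 dist rows .045: 1.1604629335144185 j6 end deg 142.02695382520875
```

View pics/wrist_D.png

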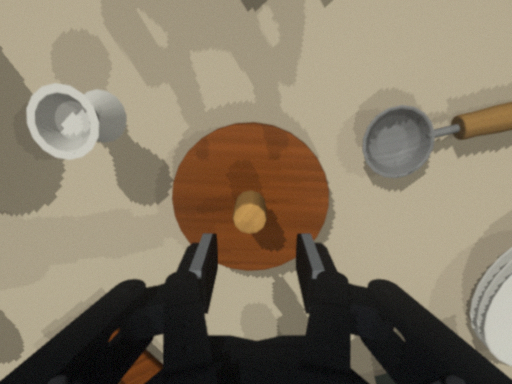

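The brown lid's knob is at (249,205), slightly left of and ahead of the fingers, which matches the computed correction. Lowering and gripping.

Emit:
move_arm([
  [0,0.0035,-0.005,0.025,0,0,0],
  [0,0,0,0.0265,0,0,0],
  [0,0,0,0,0,0,0],
  [-1,0,0,0,0,0,0],
  [-1,0,0,0,0,0,0],
])

```text
clock: 4.85
ee_pos: [0.6557, 0.1464, 0.0953]
tcp_rot: [3.139, -0.003, 0.876]
contact_force: [0.6, 0.6, -0.5]
width: 0.236
```

Emit:
move_arm([
  [-1,0,0,0,0,0,0],
  [-1,0,0,0,0,0,0],
  [-1,0,0,0,0,0,0],
  [-1,0,0,0,0,0,0],
  [-1,0,0,0,0,0,0],
])

```text
clock: 5.35
ee_pos: [0.6557, 0.1464, 0.0952]
tcp_rot: [3.139, -0.003, 0.876]
contact_force: [-1.0, -0.5, 7.1]
width: 0.235
```

```bash
python3 snap.py E; python3 go.py .5433 .3739 .25 50.45
```

```text
5.35 [0.6557 0.1464 0.0952] [ 3.1389 -0.0032  0.8757] 0.23528020001399103 [-1.0095 -0.5426  7.0526] [ 0.2197  0.4647 -0.0487  1.0531 -0.0002  2.4856]
clock 5.4 pos [0.6557 0.1464 0.0952] rot [ 3.1389 -0.0033  0.8757] yawdeg 50.17 w 20.369366137719048 F [-0.9051 -0.5772  6.8616]
now-axes [ 0.1027 -0.2321 -0.1548] after-turn axes [ 0.1038 -0.2316 -0.1548] turn z -0.0048 rows at .15: 0.032236660834499276 dist rows .045: 6.60615265329618 j6 end deg 164.08581585167386
```

View pics/wrist_E.png

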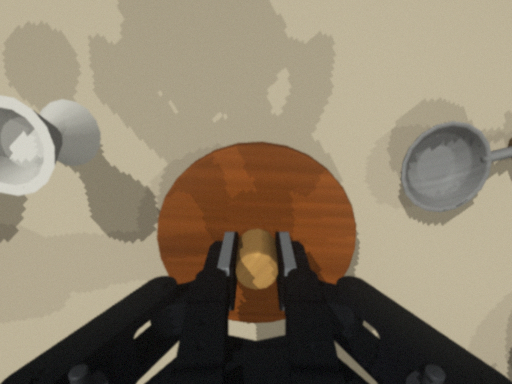

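Gripped (width 20 mm). Lift and carry to above the large round canister.

Emit:
move_arm([
  [-1,0,0,-0.03,0,0,0],
  [-1,0,0,-0.04,0,0,0],
  [-1,0,0,-0.04,0,0,0],
  [-1,0.017,-0.0385,0,0,0,0],
  [-1,0.017,-0.0385,0,0,0,0],
])

```text
clock: 5.9
ee_pos: [0.6181, 0.2218, 0.2054]
tcp_rot: [3.139, -0.004, 0.873]
contact_force: [-0.3, 0.3, -2.0]
width: 0.236
```

Emit:
move_arm([
  [-1,0.017,-0.0385,0,0,0,0],
  [-1,0.017,-0.0385,0,0,0,0],
  [-1,0.017,-0.0385,0,0,0,0],
  [-1,0.017,-0.0385,0,0,0,0],
  [-1,0,0,0,0,0,0],
])

```text
clock: 6.4
ee_pos: [0.5401, 0.3769, 0.2032]
tcp_rot: [-3.14, -0.002, 0.882]
contact_force: [1.1, -0.6, -0.6]
width: 0.23
```

```bash
python3 snap.py F side wrist; python3 go.py .5433 .3739 .152 50.45
```

```text
6.45 [0.5412 0.3748 0.203 ] [ 3.1414 -0.0009  0.8799] 0.24108443688777362 [-0.5982 -0.3667 -2.2536] [0.6057 0.3934 0.0869 1.2634 0.0001 2.8674]
clock 6.5 pos [0.5419 0.3734 0.203 ] rot [ 3.141  -0.0005  0.878 ] yawdeg 50.3 w 19.92715861917392 F [-0.0447 -0.1153 -0.5099]
now-axes [0.0013 0.0008 0.051 ] after-turn axes [0.0013 0.0008 0.051 ] turn z -0.0025 rows at .15: 0.016876864677749147 dist rows .045: 1.1330491724155218 j6 end deg 164.08581585167386
```

View pics/wrist_F.png

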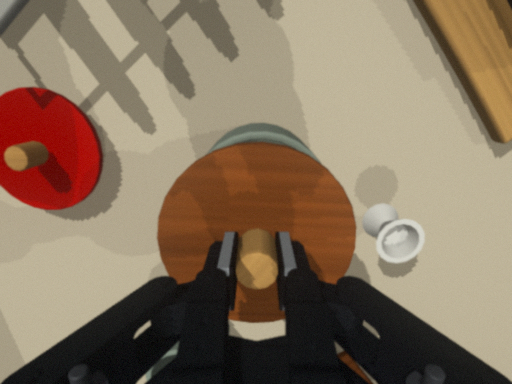

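View pics/side_F.png

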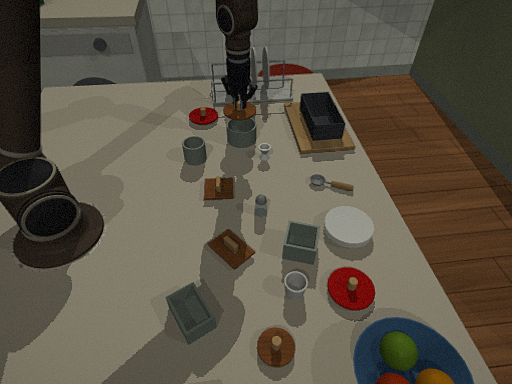

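The lid sits centred over the canister, whose rim shows evenly behind it at (265,140). Lowering slowly.

Emit:
move_arm([
  [-1,0.001,0.001,0.02,0,0,0],
  [-1,0,0,0.015,0,0,0],
  [-1,0,0,0.01,0,0,0],
  [-1,0,0,0.005,0,0,0],
  [-1,0,0,0,0,0,0],
])

```text
clock: 7.0
ee_pos: [0.5441, 0.3719, 0.1523]
tcp_rot: [-3.142, 0.0, 0.875]
contact_force: [-0.6, -0.1, -1.6]
width: 0.236
```

```bash
python3 go.py .5433 .3739 .1515 50.45
```

```text
clock 7.0 pos [0.5441 0.3719 0.1523] rot [-3.1416  0.0004  0.8747] yawdeg 50.12 w 20.06680256639441 F [-0.601  -0.0768 -1.607 ]
now-axes [ 0.001  -0.0019  0.0008] after-turn axes [ 0.001  -0.0019  0.0008] turn z -0.0058 rows at .15: 0.038816782769455216 dist rows .045: 0.05199874791519314 j6 end deg 164.08581585167386
```

Emit:
move_arm([
  [-1,0.001,-0.0015,0.001,0,0,0],
  [-1,0,0,0.001,0,0,0],
  [-1,0,0,0,0,0,0],
  [-1,0,0,0,0,0,0],
  [-1,0,0,0,0,0,0],
])

```text
clock: 7.5
ee_pos: [0.5436, 0.3747, 0.1512]
tcp_rot: [3.141, -0.001, 0.876]
contact_force: [0.4, 0.7, 2.3]
width: 0.238
```

Contact is felt (Fz went from -1.6 to +2.3 N). Release and rise.

Emit:
move_arm([
  [0,0,0,0,0,0,0],
  [0,0,0,0,0,0,0],
  [0,0,0,0,0,0,0],
  [0,0,0,-0.02,0,0,0],
  [0,0,0,-0.04,0,0,0],
])

```text
clock: 8.0
ee_pos: [0.5419, 0.3734, 0.2071]
tcp_rot: [-3.14, 0.007, 0.876]
contact_force: [0.6, -0.7, 0.1]
width: 0.501
```

```bash
python3 snap.py G; python3 go.py .4448 .1093 .15 86.5
```

```text
8.0 [0.5419 0.3734 0.2071] [-3.1396  0.0071  0.8759] 0.5008885067256539 [ 0.6049 -0.6854  0.1425] [0.6034 0.3979 0.1025 1.2827 0.     2.8692]
clock 8.05 pos [0.544  0.3749 0.217 ] rot [ 3.1402 -0.005   0.8758] yawdeg 50.18 w 42.70315693229081 F [0.3375 1.8277 5.164 ]
now-axes [-0.2675  0.0939  0.067 ] after-turn axes [-0.2711 -0.0828  0.067 ] turn z -0.6339 rows at .15: 4.225826636810037 dist rows .045: 6.4734941570846445 j6 end deg 107.30566598655878
```

View pics/wrist_G.png

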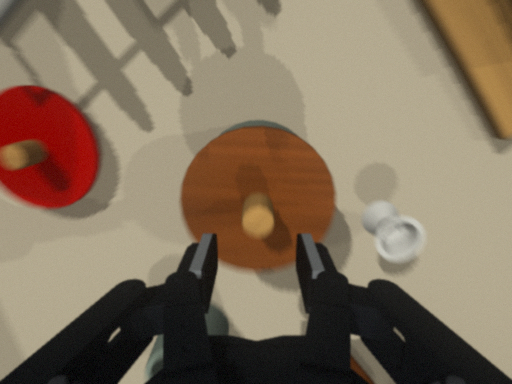

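The large lid looks seated; I'll verify by depth later. On to the square lid: turn by 36° and move over.

Emit:
move_arm([
  [0,0,0,-0.02,0,0,-0.145],
  [0,0,0,0,0,0,-0.145],
  [0,0,0,0,0,0,-0.145],
  [0,0,0,0,0,0,-0.145],
  [0,0,0,0,0,0,-0.054],
])

```text
clock: 8.55
ee_pos: [0.5433, 0.3744, 0.2303]
tcp_rot: [3.142, -0.0, 1.514]
contact_force: [-0.4, 0.7, -0.1]
width: 0.497
```

Emit:
move_arm([
  [0,-0.043,-0.013,0,0,0,0],
  [0,-0.043,-0.013,0,0,0,0],
  [0,-0.043,-0.013,0,0,0,0],
  [0,-0.043,-0.013,0,0,0,0],
  [0,-0.043,-0.013,0,0,0,0],
])

```text
clock: 9.05
ee_pos: [0.4644, 0.1623, 0.2303]
tcp_rot: [3.141, -0.0, 1.51]
contact_force: [0.6, -1.3, -0.3]
width: 0.5
```

Emit:
move_arm([
  [0,-0.043,-0.013,0,0,0,0],
  [0,-0.013,-0.005,0.02,0,0,0],
  [0,0,0,0.04,0,0,0],
  [0,0,0,0.02,0,0,0],
  [0,0,0,0,0,0,0],
])

```text
clock: 9.55
ee_pos: [0.442, 0.1082, 0.1479]
tcp_rot: [-3.137, 0.001, 1.509]
contact_force: [-0.5, -0.1, 0.0]
width: 0.496
```

```bash
python3 snap.py H; python3 go.py .4448 .1093 .097 86.5
```

```text
9.55 [0.442  0.1082 0.1479] [-3.137   0.0014  1.5093] 0.4961162641514259 [-0.5295 -0.1465  0.044 ] [ 0.2401  0.0483 -0.4722  1.0552  0.      1.8724]
clock 9.6 pos [0.4431 0.1086 0.1497] rot [-3.1393  0.0007  1.5096] yawdeg 86.49 w 42.50993888386114 F [0.3571 0.753  0.22  ]
now-axes [0.0008 0.0017 0.0527] after-turn axes [0.0008 0.0017 0.0527] turn z -0.0001 rows at .15: 0.0005825314214232454 dist rows .045: 1.1710706712627106 j6 end deg 107.30566598655878
```

View pics/wrist_H.png

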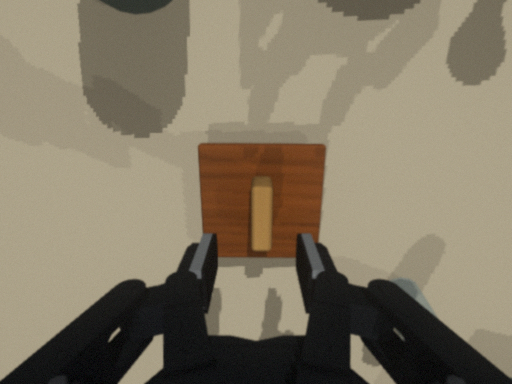

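The square lid is aligned with the jaws, with the bar at (261,213) running along the image's vertical. Lower and grip.

Emit:
move_arm([
  [0,0.001,0.0015,0.025,0,0,0],
  [0,0,0,0.0275,0,0,0],
  [0,0,0,0,0,0,0],
  [-1,0,0,0,0,0,0],
  [-1,0,0,0,0,0,0],
])

```text
clock: 10.1
ee_pos: [0.4466, 0.1102, 0.0999]
tcp_rot: [3.139, -0.001, 1.51]
contact_force: [-1.8, 1.0, 1.2]
width: 0.17
```

Emit:
move_arm([
  [-1,0,0,0,0,0,0],
  [-1,0,0,0,0,0,0],
  [-1,0,0,0,0,0,0],
  [-1,0,0,0,0,0,0],
  [-1,0,0,0,0,0,0],
])

```text
clock: 10.6
ee_pos: [0.4468, 0.1102, 0.1]
tcp_rot: [3.138, -0.001, 1.51]
contact_force: [-0.7, -0.1, 6.6]
width: 0.146
```

```bash
python3 go.py .6495 -.138 .2 69.3
```

```text
clock 10.6 pos [0.4468 0.1102 0.1   ] rot [ 3.138  -0.0013  1.5099] yawdeg 86.51 w 12.445048616310629 F [-0.679  -0.0726  6.5637]
now-axes [-0.2354  0.2174 -0.1   ] after-turn axes [-0.1606  0.2774 -0.1   ] turn z 0.3003 rows at .15: 2.0022627063178375 dist rows .045: 7.460258934588839 j6 end deg 98.70468327354527
```

Gripped (12.4 mm). The tips rest lightly on the plate at TCP z = 0.100, so the lid origin is 100 mm below the TCP. Lift, turn 17°, and carry high over the shaker.

Emit:
move_arm([
  [-1,0,0,-0.03,0,0,0],
  [-1,0,0,-0.045,0,0,0],
  [-1,0,0,-0.045,0,0,0.1],
  [-1,0,0,-0.01,0,0,0.1],
  [-1,0,0,0,0,0,0.1],
])

```text
clock: 11.1
ee_pos: [0.4468, 0.1102, 0.2318]
tcp_rot: [3.136, -0.004, 1.206]
contact_force: [0.1, 0.6, -1.2]
width: 0.148
```

Emit:
move_arm([
  [-1,-0.023,0.0396,0,0,0,0],
  [-1,-0.023,0.0396,0,0,0,0],
  [-1,-0.023,0.0396,0,0,0,0],
  [-1,-0.023,0.0396,0,0,0,0],
  [-1,-0.023,0.0396,0,0,0,0],
])

```text
clock: 11.6
ee_pos: [0.5912, -0.0693, 0.2289]
tcp_rot: [3.14, -0.0, 1.21]
contact_force: [-0.1, 1.3, -0.7]
width: 0.147
```

Emit:
move_arm([
  [-1,-0.023,0.0396,0,0,0,0],
  [-1,-0.0226,0.0396,0,0,0,0],
  [-1,0,0,0.015,0,0,0],
  [-1,0,0,0.015,0,0,0],
  [-1,0,0,0,0,0,0],
])

```text
clock: 12.1
ee_pos: [0.6474, -0.1386, 0.1959]
tcp_rot: [-3.138, 0.001, 1.209]
contact_force: [-1.1, 0.3, -1.6]
width: 0.144
```

```bash
python3 snap.py I; python3 go.py .6495 -.138 .151 69.3
```

```text
12.1 [ 0.6474 -0.1386  0.1959] [-3.138   0.0005  1.2091] 0.1435730376319181 [-1.1308  0.2848 -1.5776] [-0.211   0.4058  0.0893  1.2579  0.      1.7215]
clock 12.15 pos [ 0.6476 -0.1384  0.1974] rot [-3.1397  0.0003  1.2095] yawdeg 69.3 w 12.678612850381084 F [ 0.4934  0.4076 -0.8205]
now-axes [0.001  0.0016 0.0464] after-turn axes [0.001  0.0016 0.0464] turn z 0.0 rows at .15: 4.738407273071251e-05 dist rows .045: 1.031625390913381 j6 end deg 98.70468327354527
```

View pics/wrist_I.png

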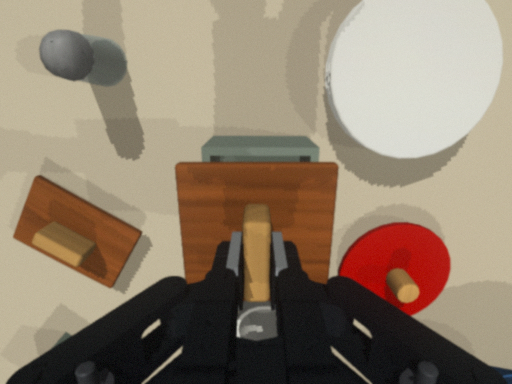

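The lid is squarely over the square canister, about 1.5 mm short in tool y. Lowering.

Emit:
move_arm([
  [-1,0.002,0.0016,0.02,0,0,0],
  [-1,0,0,0.012,0,0,0],
  [-1,0,0,0.009,0,0,0],
  [-1,0,0,0.004,0,0,0],
  [-1,0,0,0,0,0,0],
])

```text
clock: 12.65
ee_pos: [0.65, -0.1369, 0.1527]
tcp_rot: [-3.141, 0.0, 1.21]
contact_force: [0.8, 0.2, -1.4]
width: 0.147
```

Emit:
move_arm([
  [-1,0,0,0.001,0,0,0],
  [-1,0,0,0.001,0,0,0],
  [-1,0,0,0,0,0,0],
  [-1,0,0,0,0,0,0],
  [-1,0,0,0,0,0,0],
])

```text
clock: 13.15
ee_pos: [0.6503, -0.1371, 0.1511]
tcp_rot: [3.141, -0.0, 1.21]
contact_force: [-0.4, -0.3, -1.3]
width: 0.148
```

Emit:
move_arm([
  [-1,0,0,0.001,0,0,0],
  [-1,0,0,0.001,0,0,0],
  [-1,0,0,0,0,0,0],
  [-1,0,0,0,0,0,0],
  [-1,0,0,0,0,0,0],
])

```text
clock: 13.65
ee_pos: [0.6503, -0.137, 0.1501]
tcp_rot: [3.14, -0.0, 1.21]
contact_force: [-2.2, 0.4, 4.8]
width: 0.146
```

Contact (+4.8 N). Release and rise.

Emit:
move_arm([
  [0,0,0,0,0,0,0],
  [0,0,0,0,0,0,0],
  [0,0,0,0,0,0,0],
  [0,0,0,-0.02,0,0,0],
  [0,0,0,-0.04,0,0,0],
])

```text
clock: 14.15
ee_pos: [0.6487, -0.1367, 0.2056]
tcp_rot: [-3.134, 0.001, 1.21]
contact_force: [1.6, -1.5, 0.3]
width: 0.5
```

Emit:
move_arm([
  [0,0,0,-0.02,0,0,-0.15],
  [0,0,0,0,0,0,-0.15],
  [0,0,0,0,0,0,-0.15],
  [0,0,0,0,0,0,-0.15],
  [0,0,0,0,0,0,-0.15],
])

```text
clock: 14.65
ee_pos: [0.6503, -0.137, 0.2287]
tcp_rot: [-3.141, -0.0, 1.966]
contact_force: [0.1, 0.3, -0.1]
width: 0.504
```

```bash
python3 snap.py J; python3 go.py .4643 -.1233 .15 127
```

```text
14.65 [ 0.6503 -0.137   0.2287] [-3.1414 -0.0001  1.9659] 0.5041247828476182 [ 0.0533  0.2767 -0.0517] [-0.2077  0.4014  0.1547  1.3244 -0.      0.968 ]
clock 14.7 pos [ 0.6503 -0.137   0.2287] rot [-3.1414 -0.0001  1.9715] yawdeg 112.96 w 42.43193831748407 F [-0.6868 -0.4711  0.1358]
now-axes [ 0.0852 -0.1659  0.0787] after-turn axes [ 0.1229 -0.1403  0.0787] turn z -0.2451 rows at .15: 1.633738487210259 dist rows .045: 4.497959777103671 j6 end deg 38.12774011506014
```

View pics/wrist_J.png

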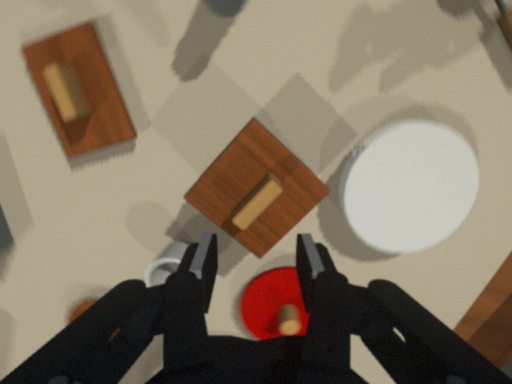

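The square lid is on, at (257,188). Now the oblong lid at (78,88): it's brown with a 109 x 75 mm plate and a bar grip.

Emit:
move_arm([
  [0,0,0,0,0,0,-0.12],
  [0,0,0,0,0,0,-0.125],
  [0,0.031,-0.035,0,0,0,0],
  [0,0.031,-0.035,0,0,0,0],
  [0,0.031,-0.035,0,0,0,0],
])

```text
clock: 15.2
ee_pos: [0.5091, -0.1241, 0.2281]
tcp_rot: [-3.141, -0.001, 2.202]
contact_force: [0.2, -0.6, 0.8]
width: 0.497
```

Emit:
move_arm([
  [0,0.03,-0.035,0.02,0,0,0],
  [0,0,0,0.035,0,0,0],
  [0,0,0,0.02,0,0,0],
  [0,0,0,0,0,0,0],
  [0,0,0,0,0,0,0],
])

```text
clock: 15.7
ee_pos: [0.465, -0.1209, 0.1544]
tcp_rot: [-3.141, -0.0, 2.203]
contact_force: [0.4, -1.1, -0.5]
width: 0.5
```

```bash
python3 snap.py K; python3 go.py .4643 -.1233 .101 127
```

```text
15.7 [ 0.465  -0.1209  0.1544] [-3.1414 -0.0002  2.2034] 0.500298907783663 [ 0.3926 -1.0945 -0.48  ] [-0.2544  0.0876 -0.4144  1.069  -0.      0.6838]
clock 15.75 pos [ 0.4655 -0.121   0.155 ] rot [3.1409 0.0009 2.2038] yawdeg 126.27 w 42.387327738722924 F [-0.3283  0.0729 -0.291 ]
now-axes [-0.0011 -0.0024  0.054 ] after-turn axes [-0.0011 -0.0024  0.054 ] turn z -0.0128 rows at .15: 0.08511437025737756 dist rows .045: 1.2021513378007804 j6 end deg 38.12774011506014
```

View pics/wrist_K.png

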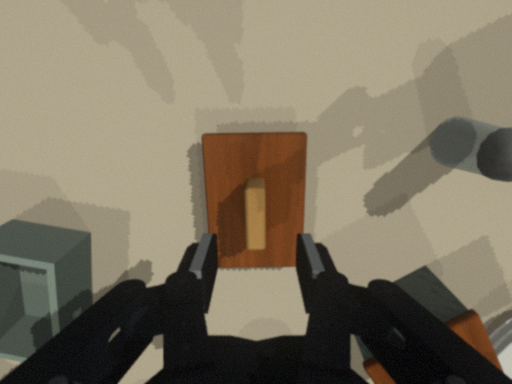

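The oblong lid is aligned, with the bar at (256,213). Lower and grip.

Emit:
move_arm([
  [0,-0.001,-0.0015,0.025,0,0,-0.01],
  [0,0,0,0.029,0,0,0],
  [0,0,0,0,0,0,0],
  [-1,0,0,0,0,0,0],
  [-1,0,0,0,0,0,0],
])

```text
clock: 16.25
ee_pos: [0.4655, -0.1229, 0.1019]
tcp_rot: [3.14, 0.002, 2.215]
contact_force: [-2.9, -2.4, 2.8]
width: 0.167
```

Emit:
move_arm([
  [-1,0,0,0,0,0,0],
  [-1,0,0,0,0,0,0],
  [-1,0,0,0,0,0,0],
  [-1,0,0,0,0,0,0],
  [-1,0,0,0,0,0,0],
])

```text
clock: 16.75
ee_pos: [0.4654, -0.1229, 0.1019]
tcp_rot: [3.139, 0.003, 2.215]
contact_force: [-0.8, -0.2, 6.9]
width: 0.148
```

```bash
python3 go.py .3605 -.2944 .2 116.7
```

```text
clock 16.75 pos [ 0.4654 -0.1229  0.1019] rot [3.1395 0.0027 2.2146] yawdeg 126.89 w 12.576323711340665 F [-0.8454 -0.2409  6.8738]
now-axes [-0.0742 -0.1868 -0.0981] after-turn axes [-0.1061 -0.1707 -0.0981] turn z 0.1778 rows at .15: 1.1855221641773344 dist rows .045: 4.970681405813736 j6 end deg 24.063427434179268
```

Emit:
move_arm([
  [-1,0,0,-0.03,0,0,0],
  [-1,0,0,-0.045,0,0,0],
  [-1,0,0,-0.025,0,0,0.09],
  [-1,0,0,0,0,0,0.088],
  [-1,-0.0212,-0.0341,0,0,0,0],
])

```text
clock: 17.25
ee_pos: [0.4455, -0.1554, 0.2019]
tcp_rot: [3.138, 0.002, 2.04]
contact_force: [-0.2, -1.0, -1.4]
width: 0.149
```

Emit:
move_arm([
  [-1,-0.0212,-0.0341,0,0,0,0],
  [-1,-0.0212,-0.0341,0,0,0,0],
  [-1,-0.0212,-0.0341,0,0,0,0],
  [-1,-0.0212,-0.0341,0,0,0,0],
  [-1,0,0,0,0,0,0],
])

```text
clock: 17.75
ee_pos: [0.3576, -0.297, 0.2006]
tcp_rot: [-3.141, 0.002, 2.031]
contact_force: [0.2, -0.7, -1.4]
width: 0.146
```

```bash
python3 snap.py L; python3 go.py .3605 -.2944 .142 116.7
```

```text
17.75 [ 0.3576 -0.297   0.2006] [-3.1409  0.0016  2.0312] 0.14591748952454453 [ 0.1648 -0.7191 -1.4326] [-0.6924  0.0333 -0.3678  1.1685 -0.0013  0.418 ]
clock 17.8 pos [ 0.3584 -0.2955  0.2005] rot [3.1413 0.0007 2.0324] yawdeg 116.45 w 12.233207071075045 F [ 0.3493 -0.4884 -0.8409]
now-axes [0.0001 0.0024 0.0585] after-turn axes [0.0001 0.0024 0.0585] turn z -0.0044 rows at .15: 0.029327702489837886 dist rows .045: 1.3017513449117064 j6 end deg 24.063427434179268
```

View pics/wrist_L.png

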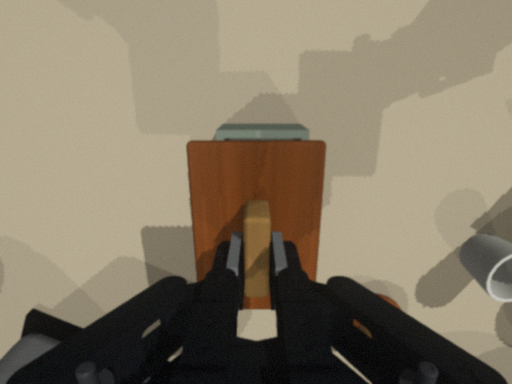

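The lid is aligned over the oblong canister, with the canister at u≈261 against the lid's 256, so about 2 mm in +y. Lowering.

Emit:
move_arm([
  [-1,0,0.002,0.025,0,0,0],
  [-1,0,0,0.017,0,0,0],
  [-1,0,0,0.01,0,0,0],
  [-1,0,0,0.004,0,0,0],
  [-1,0,0,0.001,0,0,0],
])

```text
clock: 18.3
ee_pos: [0.3616, -0.2926, 0.143]
tcp_rot: [3.142, -0.0, 2.038]
contact_force: [-0.4, -0.2, -1.2]
width: 0.148
```

Emit:
move_arm([
  [-1,0,0,0.001,0,0,0],
  [-1,0,0,0.001,0,0,0],
  [-1,0,0,0,0,0,0],
  [-1,0,0,0,0,0,0],
  [-1,0,0,0,0,0,0],
])

```text
clock: 18.8
ee_pos: [0.3617, -0.2932, 0.1419]
tcp_rot: [3.141, 0.001, 2.037]
contact_force: [-2.1, 1.7, 6.7]
width: 0.148
```

Contact (+6.7 N). Release, rise, and turn toward the last lid.

Emit:
move_arm([
  [0,0,0,0,0,0,0],
  [0,0,0,0,0,0,0],
  [0,0,0,0,0,0,0],
  [0,0,0,-0.02,0,0,0],
  [0,0,0,-0.04,0,0,0],
])

```text
clock: 19.3
ee_pos: [0.3599, -0.2919, 0.1988]
tcp_rot: [-3.139, -0.006, 2.037]
contact_force: [-0.1, -0.1, -0.1]
width: 0.501
```

Emit:
move_arm([
  [0,0,0,-0.04,0,0,0],
  [0,0,0,0,0,0,0],
  [0,0,0,0,0,0,0],
  [0,0,0,0,0,0,0],
  [0,0,0,0,0,0,0],
])

```text
clock: 19.8
ee_pos: [0.3608, -0.2926, 0.2396]
tcp_rot: [-3.141, -0.002, 2.037]
contact_force: [-0.4, -0.5, -0.6]
width: 0.502
```

```bash
python3 snap.py M; python3 go.py .5393 -.389 .15 90; python3 go.py .5393 -.389 .15 116.7
```

```text
19.8 [ 0.3608 -0.2926  0.2396] [-3.1405 -0.0023  2.0368] 0.5017054033011782 [-0.3728 -0.5335 -0.5781] [-0.6813  0.0218 -0.2933  1.2583 -0.      0.4235]
clock 19.85 pos [ 0.3609 -0.2926  0.2397] rot [-3.1406 -0.0022  2.0367] yawdeg 116.7 w 42.1551137960866 F [-0.2945 -0.3324  0.1829]
now-axes [-0.1663  0.1161  0.0897] after-turn axes [-0.0964  0.1784  0.0897] turn z 0.466 rows at .15: 3.1063561479933663 dist rows .045: 4.927861813041712 j6 end deg 54.19688501380046
clock 19.85 pos [ 0.3609 -0.2926  0.2397] rot [-3.1406 -0.0022  2.0367] yawdeg 116.7 w 42.1551137960866 F [-0.2945 -0.3324  0.1829]
now-axes [-0.1663  0.1161  0.0897] after-turn axes [-0.1663  0.1161  0.0897] turn z -0.0 rows at .15: 0.0003299205565395388 dist rows .045: 4.927861813041712 j6 end deg 27.496885013800444
```

View pics/wrist_M.png

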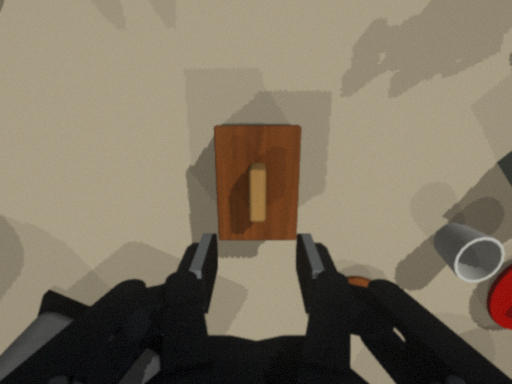

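The oblong lid is on, at (258,182). Now the small round lid, keeping the yaw: the brown one at scene (200,118), with a radius of 41 mm, and there is no other small round lid.

Emit:
move_arm([
  [0,-0.0333,0.0232,0,0,0,0],
  [0,-0.0333,0.0232,0,0,0,0],
  [0,-0.0333,0.0232,0,0,0,0],
  [0,-0.0333,0.0232,0,0,0,0],
  [0,-0.0333,0.0232,0.02,0,0,0],
])

```text
clock: 20.35
ee_pos: [0.5418, -0.3908, 0.2223]
tcp_rot: [3.14, 0.003, 2.037]
contact_force: [1.0, 0.1, 0.8]
width: 0.497
```

Emit:
move_arm([
  [0,0,0,0.035,0,0,0],
  [0,0,0,0.035,0,0,0],
  [0,0,0,0,0,0,0],
  [0,0,0,0,0,0,0],
  [0,0,0,0,0,0,0],
])

```text
clock: 20.85
ee_pos: [0.5403, -0.39, 0.1532]
tcp_rot: [3.14, 0.002, 2.037]
contact_force: [0.2, -0.4, 0.4]
width: 0.502
```

```bash
python3 snap.py N; python3 go.py .5393 -.389 .097 116.7;python3 meas2.py N
```

```text
20.85 [ 0.5403 -0.39    0.1532] [3.1403 0.0024 2.0367] 0.501629652799549 [ 0.1976 -0.3897  0.3547] [-0.6253  0.4247  0.0224  1.1657  0.      0.4796]
clock 20.9 pos [ 0.5404 -0.3902  0.1537] rot [3.1399 0.0033 2.0367] yawdeg 116.69 w 42.86449332322712 F [ 0.2296 -0.5822 -0.213 ]
now-axes [ 0.0016 -0.0005  0.0567] after-turn axes [ 0.0016 -0.0005  0.0567] turn z -0.0001 rows at .15: 0.0008517487644787991 dist rows .045: 1.2594884827034172 j6 end deg 27.496885013800444
N SR 7517 z0.0187 circ [ 538.5 -389.3   40.6] rect [ 538.7 -389.2   80.5   80.5   78.2] grip 783 [ 538.  -388.1   46.4] [ 538.5 -389.3   21.    20.3   43.5]
```

View pics/wrist_N.png

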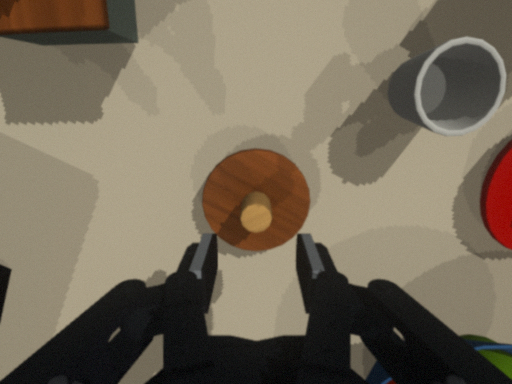

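The small brown lid is centred at (256,200) and its knob at (256,212); the 41 mm radius is confirmed. Lower and grip.

Emit:
move_arm([
  [0,0.0015,-0.0005,0.025,0,0,0],
  [0,0,0,0.0315,0,0,0],
  [0,0,0,0,0,0,0],
  [-1,0,0,0,0,0,0],
  [-1,0,0,0,0,0,0],
])

```text
clock: 21.4
ee_pos: [0.5395, -0.3892, 0.0974]
tcp_rot: [3.14, 0.003, 2.037]
contact_force: [-0.4, -0.8, -0.7]
width: 0.231
```

Emit:
move_arm([
  [-1,0,0,0,0,0,0],
  [-1,0,0,0,0,0,0],
  [-1,0,0,0,0,0,0],
  [-1,0,0,0,0,0,0],
  [-1,0,0,0,0,0,0],
])

```text
clock: 21.9
ee_pos: [0.5396, -0.3892, 0.0972]
tcp_rot: [3.14, 0.004, 2.037]
contact_force: [-1.3, -0.0, 6.4]
width: 0.235
```

```bash
python3 go.py .374 .2815 .23 116.7
```

```text
clock 21.9 pos [ 0.5396 -0.3892  0.0972] rot [3.1398 0.0037 2.0368] yawdeg 116.7 w 19.956132942790422 F [-1.2752 -0.0157  6.3851]
now-axes [ 0.6736  0.1534 -0.1328] after-turn axes [ 0.6736  0.1534 -0.1328] turn z -0.0 rows at .15: 0.00019179888603559903 dist rows .045: 15.634130880228598 j6 end deg 100.26781813074878
```

Emit:
move_arm([
  [-1,0,0,-0.035,0,0,0],
  [-1,0,0,-0.048,0,0,0],
  [-1,0,0,-0.048,0,0,0],
  [-1,0.0449,0.0102,0,0,0,0],
  [-1,0.0449,0.0102,0,0,0,0],
])

```text
clock: 22.4
ee_pos: [0.5176, -0.2997, 0.2287]
tcp_rot: [3.138, 0.005, 2.035]
contact_force: [0.5, 1.2, -1.1]
width: 0.235
```

Emit:
move_arm([
  [-1,0.0449,0.0102,0,0,0,0],
  [-1,0.0449,0.0102,0,0,0,0],
  [-1,0.0449,0.0102,0,0,0,0],
  [-1,0.0449,0.0102,0,0,0,0],
  [-1,0.0449,0.0102,0,0,0,0],
])

```text
clock: 22.9
ee_pos: [0.4606, -0.0741, 0.2265]
tcp_rot: [3.14, 0.001, 2.036]
contact_force: [0.5, 0.9, 0.2]
width: 0.23
```

Emit:
move_arm([
  [-1,0.0449,0.0102,0,0,0,0],
  [-1,0.0449,0.0102,0,0,0,0],
  [-1,0.0449,0.0102,0,0,0,0],
  [-1,0.0449,0.0102,0,0,0,0],
  [-1,0.0449,0.0102,0,0,0,0],
])

```text
clock: 23.4
ee_pos: [0.4053, 0.1496, 0.2266]
tcp_rot: [3.139, 0.0, 2.037]
contact_force: [1.5, -0.3, 0.1]
width: 0.237
```

```bash
python3 snap.py O0;  python3 go.py .374 .2815 .2 116.7; python3 meas2.py O0
```

```text
23.4 [0.4053 0.1496 0.2266] [3.1393 0.0003 2.0366] 0.23684801565933555 [ 1.4866 -0.315   0.0732] [ 0.3535 -0.0391 -0.3821  1.2254 -0.      1.4585]
clock 23.45 pos [0.4039 0.1548 0.2266] rot [ 3.1385 -0.0042  2.0425] yawdeg 117.03 w 19.86180116296323 F [-0.2048  3.683  -0.1144]
now-axes [0.1264 0.0309 0.0266] after-turn axes [0.1266 0.0302 0.0266] turn z 0.0057 rows at .15: 0.038016779979589785 dist rows .045: 2.9518605857959983 j6 end deg 100.26781813074878
O0 cLR 164 circ [514.9 336.8  32.9] rect [511.5 332.2  12.7  65.8  52.4]
O0 cSR 1709 circ [373.3 280.6  38. ] rect [379.2 269.   74.8  48.2  27.4]
```

View pics/wrist_O0.png

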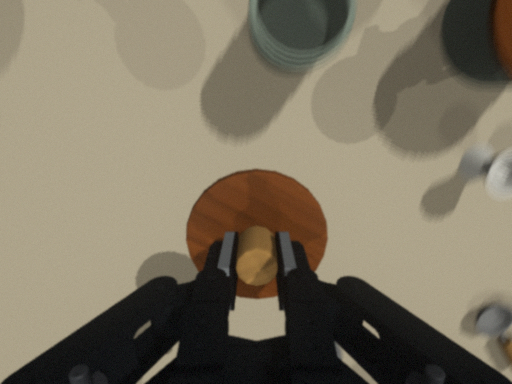

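Emit:
move_arm([
  [-1,0.042,0.0102,0,0,0,0],
  [-1,0.042,0.0102,0,0,0,0],
  [-1,0.042,0.0102,0,0,0,0],
  [-1,0,0,0.027,0,0,0],
  [-1,0,0,0,0,0,0],
])

```text
clock: 23.95
ee_pos: [0.3751, 0.2745, 0.1966]
tcp_rot: [-3.138, 0.001, 2.04]
contact_force: [-0.6, -0.7, -1.1]
width: 0.235
```

```bash
python3 snap.py O; python3 go.py .3738 .2812 .158 116.7
```

```text
23.95 [0.3751 0.2745 0.1966] [-3.1381  0.0007  2.0396] 0.23528740247311097 [-0.6344 -0.6594 -1.0865] [ 0.6318  0.0384 -0.3714  1.1645 -0.0001  1.7338]
clock 24.0 pos [0.3757 0.2739 0.1979] rot [-3.139   0.0006  2.038 ] yawdeg 116.77 w 19.886737142858504 F [-0.1144 -0.9099 -0.5339]
now-axes [0.0073 0.0016 0.0399] after-turn axes [0.0073 0.0016 0.0399] turn z 0.0012 rows at .15: 0.008176361853730423 dist rows .045: 0.9024109796172899 j6 end deg 100.25319057944833
```

View pics/wrist_O.png

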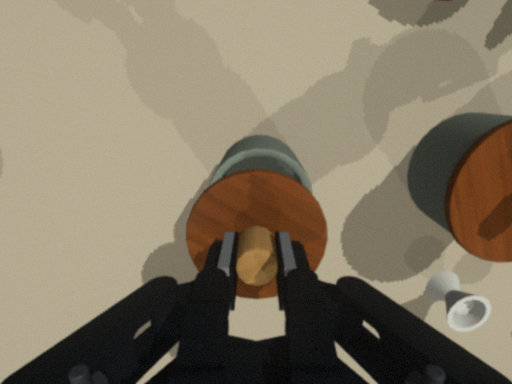

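Emit:
move_arm([
  [-1,0.0073,0.0016,0,0,0,0],
  [-1,0,0,0.018,0,0,0],
  [-1,0,0,0.012,0,0,0],
  [-1,0,0,0.008,0,0,0],
  [-1,0,0,0,0,0,0],
])

```text
clock: 24.5
ee_pos: [0.3745, 0.2808, 0.1598]
tcp_rot: [-3.14, 0.0, 2.036]
contact_force: [-0.9, 0.3, 0.7]
width: 0.234
```

```bash
python3 go.py .3738 .2812 .1575 116.7
```

```text
clock 24.5 pos [0.3745 0.2808 0.1598] rot [-3.14    0.0002  2.0358] yawdeg 116.64 w 19.89397470041722 F [-0.8766  0.2695  0.7146]
now-axes [ 0.0007 -0.0005  0.0023] after-turn axes [ 0.0007 -0.0005  0.0023] turn z -0.001 rows at .15: 0.0065116683994048685 dist rows .045: 0.053836939503379734 j6 end deg 100.25319057944833
```

Emit:
move_arm([
  [-1,0,0,0.001,0,0,0],
  [-1,0,0,0.001,0,0,0],
  [-1,0,0,0.0005,0,0,0],
  [-1,0,0,0,0,0,0],
  [-1,0,0,0,0,0,0],
])

```text
clock: 25.0
ee_pos: [0.3748, 0.2815, 0.1582]
tcp_rot: [3.141, -0.0, 2.037]
contact_force: [-0.5, -0.6, -0.1]
width: 0.235
```

Emit:
move_arm([
  [-1,0,0,0.001,0,0,0],
  [-1,0,0,0.0005,0,0,0],
  [-1,0,0,0,0,0,0],
  [-1,0,0,0,0,0,0],
  [-1,0,0,0,0,0,0],
])

```text
clock: 25.5
ee_pos: [0.3749, 0.2816, 0.1571]
tcp_rot: [3.141, -0.0, 2.037]
contact_force: [-2.2, -0.3, 5.2]
width: 0.23
```

Contact (+5.2 N). Release, rise, then check everything.

Emit:
move_arm([
  [0,0,0,0,0,0,0],
  [0,0,0,0,0,0,0],
  [0,0,0,0,0,0,0],
  [0,0,0,-0.02,0,0,0],
  [0,0,0,-0.04,0,0,0],
])

```text
clock: 26.0
ee_pos: [0.3734, 0.2804, 0.2143]
tcp_rot: [-3.135, 0.001, 2.037]
contact_force: [0.9, 0.5, -0.4]
width: 0.501
```

Emit:
move_arm([
  [0,0,0,-0.045,0,0,0],
  [0,0,0,-0.045,0,0,0],
  [0,-0.045,0,0,0,0,0],
  [0,-0.045,0,0,0,0,0],
  [0,0,0,0,0,0,0],
])

```text
clock: 26.5
ee_pos: [0.4168, 0.1978, 0.3068]
tcp_rot: [3.141, 0.001, 2.032]
contact_force: [-0.8, 0.9, -0.7]
width: 0.502
```

```bash
python3 snap.py Z scene side wrist; cat > fin.py <<'E'
from h import *
import sys
exp=dict(LR=(.5435,.374,.074),SR=(.374,.2815,.078),SQ=(.6495,-.138,.068),OB=(.3605,-.2944,.058))
for tag in sys.argv[1:]:
  d=pickle.load(open(f"obs_{tag}.pkl","rb"))
  for n in d:
    s,im,dp,p=d[n];W=cloud(n,s,im,dp,p);hsv=cv2.cvtColor(im,cv2.COLOR_RGB2HSV)
    for k,(x,y,z) in exp.items():
        near=np.hypot(W[...,0]-x,W[...,1]-y)<.08
        m=near&(hsv[...,1]>100)&(hsv[...,0]>5)&(hsv[...,0]<25)&(abs(W[...,2]-z)<.009)
        m=cv2.erode(m.astype(np.uint8),np.ones((2,2)))
        q=W[m>0]
        if len(q)<60: continue
        A=np.c_[q[:,:2],np.ones(len(q))];c=np.linalg.lstsq(A,q[:,2],rcond=None)[0]
        (cx,cy),r=cv2.minEnclosingCircle((q[:,:2]*1000).astype(np.float32))
        (rc,wh,a)=cv2.minAreaRect((q[:,:2]*1000).astype(np.float32))
        print(tag,n,k,len(q),"top z %.1f (exp %.0f)"%(np.median(q[:,2])*1e3,z*1e3),"tilt %.3f"%np.hypot(*c[:2]),"circ",np.round([cx,cy,r],1),"rect",np.round([*rc,*wh,a],1))
    for k,(x,y,z) in dict(cup=(.606,-.260,.05),shk=(.563,.007,.066),egg=(.6118,.262,.045)).items():
        near=(np.hypot(W[...,0]-x,W[...,1]-y)<.05)&(abs(W[...,2]-z)<.006)&(hsv[...,1]<100)
        q=W[near]
        if len(q)>15:
            (cx,cy),r=cv2.minEnclosingCircle((q[:,:2]*1000).astype(np.float32)); print(tag,n,k,np.round([cx,cy,r],1))
E
python3 fin.py G J M Z
```

```text
26.6 [0.4156 0.2002 0.3064] [-3.1414 -0.0003  2.0342] 0.5002467131325137 [-0.1079  0.5567  0.7525] [ 0.4488  0.0056 -0.1636  1.4018  0.0003  1.5562]
G wrist LR 14734 top z 74.6 (exp 74) tilt 0.005 circ [542.6 373.3  56.3] rect [543.3 373.9 110.4 110.2   5. ]
G wrist egg [611.  260.8  22.3]
J wrist SQ 8637 top z 68.8 (exp 68) tilt 0.002 circ [ 650.4 -137.4   60.7] rect [ 650.  -137.6   87.2   87.3   69.6]
J wrist cup [ 597.3 -256.    24.4]
M wrist OB 8131 top z 58.8 (exp 58) tilt 0.002 circ [ 360.8 -292.4   63.8] rect [ 360.9 -292.3   73.8  107.8   26.9]
M wrist cup [ 606.5 -262.2   28.5]
Z scene LR 1204 top z 74.1 (exp 74) tilt 0.001 circ [545.3 377.7  55.6] rect [544.9 378.7 105.4 107.3  37. ]
Z scene SR 400 top z 77.3 (exp 78) tilt 0.008 circ [376.  287.6  38.9] rect [377.1 286.9  73.8  73.4  45.7]
Z scene SQ 425 top z 67.1 (exp 68) tilt 0.008 circ [ 650.3 -131.7   56.8] rect [ 650.1 -131.6   86.1   83.4   66.7]
Z scene OB 251 top z 57.6 (exp 58) tilt 0.007 circ [ 364.1 -281.    55.1] rect [ 363.1 -283.4   68.9  100.4   28.4]
Z scene cup [ 605.1 -258.    29.5]
Z scene shk [563.1  1
[... 165 characters left out ...]
op z 76.8 (exp 78) tilt 0.039 circ [377.6 274.3  38.3] rect [377.8 273.9  76.3  66.   10.3]
Z side SQ 750 top z 67.2 (exp 68) tilt 0.008 circ [ 650.3 -141.8   58.1] rect [ 651.3 -140.9   87.3   84.3   69.2]
Z side OB 1273 top z 56.5 (exp 58) tilt 0.005 circ [ 363.  -294.5   62.3] rect [ 363.1 -295.2   71.6  105.4   26.8]
Z side cup [ 607.7 -262.3   28. ]
Z side shk [562.7   5.1  13.7]
Z side egg [611.9 261.1  22.7]
Z wrist LR 9144 top z 75.1 (exp 74) tilt 0.003 circ [542.3 373.   57.1] rect [542.  373.  112.5 111.2  49. ]
Z wrist SR 4972 top z 78.7 (exp 78) tilt 0.002 circ [375.  280.9  40. ] rect [374.7 280.8  79.1  78.7  49.5]
Z wrist shk [560.3  11.6  13.2]
Z wrist egg [610.7 261.1  22.1]
```

View pics/side_Z.png

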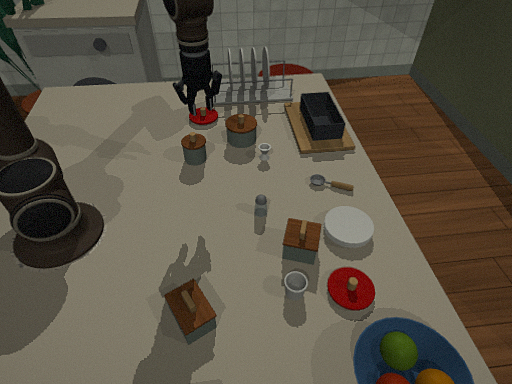

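View pics/wrist_Z.png

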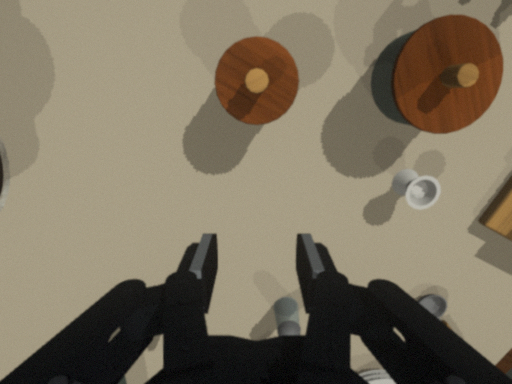

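View pics/scene_Z.png

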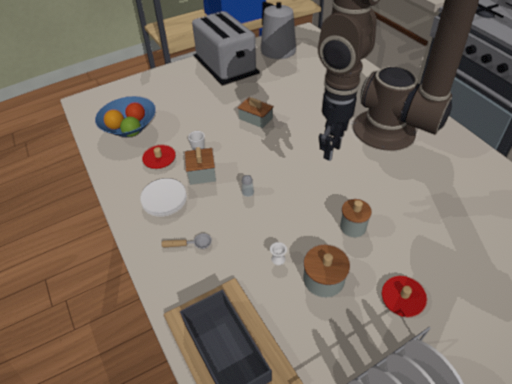

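All four lids are level and at their expected heights in the wrist depth, and the cup and shaker are unmoved. Handing in.

```bash
python3 -c "
from plant import *
print(close_job())"
```

```text
the job is handed in; nothing more can be done
None
```

All four wooden lids are on their own canisters, and the job was handed in at about 27 s of the 109 s allowed. I gripped each lid by its grip, lowered it to a contact force of 2–7 N, then released it. The red look-alike lids were left alone.

**Lids:** The last wrist-camera checks put each lid within about 2 mm of its canister's measured centre. Plate tops were within about 1 mm of the expected height and tilts were 0.005 rad or less. The square and oblong lids lined up within about 0.5° (0.01 rad).

**Cup and shaker:** Each fixed camera puts the cup and the shaker within about 1.5 mm of where that camera first saw them.

**Checks that disagreed:**
- The two fixed cameras differ from each other in y, by about 5 mm at the start. For the seated lids they differ by up to about 13 mm, where views were partly blocked. The oblong lid seen by the scene camera was the worst, about 11 mm off. I relied on the closer wrist views.
- The side camera gave the small round lid a tilt of 0.039 rad from only 230 points. The wrist view gave 0.002 rad from about 5,000 points.
- After release I did not re-measure the canisters on their own. The positions of the seated lids and the pictures show no shift.

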